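# Ease a spring clip off a pivot pin with a forked wedge

### The job

Take the forked wedge from its wooden stand and slide it down between the pivot bracket's backing plate and the spring clip, its back along the plate, easing the clip along the pin until it comes off the end and drops into the bracket's tray. Feel for the plate and work gently, without forcing the wedge against bracket or clip, and do not touch the clip with the gripper. Then put the wedge back in its stand as it was, let go of it, and leave the other goods on the counter alone.

Things in the scene. Friction and masses are not known exactly. Their poses are not given: they have to be found in the camera images.
- pin (a point): Pivot bracket, fixed, with a level steel pin. On the pin sits a flat steel backing plate, 70 mm wide, top 106 mm above the counter, its front face square to the pin. This point is on the pin's axis, 80 mm above the counter; x runs out along the pin, z up. The plate's front face stands anywhere from x = 4 to 12 mm, stiffly held; where, is not measured: feel for it.
- pin_end (a point): Centre of the pin's free end, 34 mm out from the pin point. The pin is 16 mm thick, with a groove 12 mm thick (19 to 24.5 mm out) for the clip's jaws; then it swells over 3.5 mm to 16 mm again (28 to 29.5 mm out) and tapers to 9 mm at this end.
- tray (a point): Floor centre of the bracket's open steel catch tray below the pin: inside 92 mm long (x, from 4 to 96 mm out from the pin point) by 80 mm wide, floor 8 mm and rim 36 mm above the counter. The bracket's base is 156 by 100 mm.
- clip_center (a point): Dark steel spring clip, loose, about 110 g: two sprung jaws (4 mm thick along x) pinch the pin in its groove, 1.2 N each plus 0.3 N per mm spread. This point is on the pin's axis between the jaws; axes start as the pin's. A yoke, sprung with under 1 N, reaches from the clip back to the backing plate. With this point 31 to 34 mm out from the pin point the jaws leave the pin and the clip drops off.
- clip_arch (a point): Top of the clip's arch over the pin, 11.4 mm above clip_center. The yoke has a flat bar, 8 mm (x) by 4 mm thick, on each side at pin height (y = 13 to 30 and -30 to -13 mm), held 3 mm off the plate, wherever it stands, by feet at |y| = 26 to 30: the tines go down between plate and bars. Once pushed out to 6 mm behind clip_center, the bars' rear edges move the jaws along.
- wedge_grip (a point): Forked steel wedge, loose, 180 g, standing in its stand with its plain wooden handle up. This point is the handle's centre: 20 mm (x) by 30 mm (y) by 50 mm tall. Below the handle is a flange 42 x 62 x 6 mm, its underside 31 mm below this point. z is up the handle; the flat back faces -x, 10 mm behind this point.
- wedge_tip (a point): On the wedge's flat back (plane x = 0), midway between the tips of its tines, 119 mm below and 10 mm behind the handle's centre; same axes. Tines at y = 10.5 to 22 and -22 to -10.5 mm pass either side of the pin. The front (+x) is a ramp: 2 mm thick at the tip, 0.45 mm thicker per mm up, 29 mm from 60 mm up.
- wedge_crotch (a point): End of the slot between the tines, 70 mm above the tips, on the flat back. In use the back slides down the plate with a light push (3 N; over 12 N scores the plate), the ramp pushes the bars out: free at first, then 2 to 10 N of downward push; the clip is off with the tips 23 to 48 mm below the pin's axis (less, the further out the plate). Over 15 N bends the clip: the tines are on the bars.
- stand_mouth (a point): Stand for the wedge, fixed: open plywood box 50 (x) by 64 (y) by 94 mm tall, walls 6 mm. This point is the centre of its mouth at the rim; z up. Stored, the tines hang inside and the flange rests on the rim: tip point 88 mm below and 12 mm behind this point (x = -12), handle centre 31 mm above it, wedge axes as the stand's.
- spanner: bystander: spanner 170 mm long, lying flat; its origin is at its middle
- bearing_mid (a point): bystander: ball bearing, steel ring 52 mm across, 25 mm bore, 15 mm thick, lying flat; this point is its centre
- bush_mid (a point): bystander: brass bush, ring 32 mm across, 30 mm tall, upright; this point is its centre
- filter_mid (a point): bystander: oil filter, can 76 mm across, 85 mm tall; this point is its centre
- carton_a_mid (a point): bystander: cardboard carton 75 x 110 x 60 mm; this point is its centre
- carton_b_mid (a point): bystander: yellow carton 70 x 70 x 80 mm; this point is its centre
- oil_mid (a point): bystander: plastic bottle 70 mm across, 160 mm tall; this point is its centre
Not all that is in view belongs to the job. What is shaped like the part that bears stand_mouth but purple or turquoise is not meant.

How it is judged:
By the outcome, as a careful person would: the job done as asked, in the order asked, and still so for the second after the job is handed in, with the robot touching nothing.
It also fails if it takes over 72 s, if anything falls off the work surface, if the arm or the gripper's body presses on something with over 40 N, if the wrist force passes 120 N, or if a joint passes its speed limit or range.

### The arm

A 7-joint arm with a two-finger parallel gripper is mounted at the origin on the work surface. World frame = base frame: x ahead of the robot, y to its left, z up, the work surface at z = 0. Lengths are in mm, angles in rad, forces in N, time in s.
With the tool pointing down it reaches from about 400 to 750 mm from the base axis. Payload 19.5 kg.
Tool frame: the origin (TCP) lies at the very end of the fingers, on their centre line; the grasp point (between the pads) lies 19 mm behind it; z points along the fingers, y is the line along which they close (so a half turn about z gives the same grasp; the last joint's range is limited). The gripper opens to 85 mm and grips with 20 to 120 N. Pads are 22 mm wide; open, the fingers measure 114 mm over their backs; the gripper's body (76 mm by 85 mm) begins 54 mm behind the grasp point. The pads swing forward as they close: fully open they stand 13 mm farther back than shut.
Start: joints at [-1.294, 0.707, -0.028, 1.485, 0.022, 0.951, -0.075], TCP at [180.208, 546.004, 231.268] pointing down, gripper open.
Joint ranges: [-2.71, 2.71], [-0.32, 2.16], [-1.57, 1.52], [0, 2.45], [-1.46, 4.6], [0, 2.02], [-2.83, 2.83]. Speed limits (rad/s): [1.89, 1.89, 2.57, 2.57, 3.01, 3.01, 3.01].

### API

Orientations are given as a 3x3 rotation matrix whose columns are the frame's x, y, z axes.
In Python, from workcell import ctrl, imaging, ticket, trace, spot_point gives the robot as it stands. The module is installed in compiled form; this text tells all that it offers.
- The arm moves only by the tool move_arm, never from a script. Its argument "rows" is a list of rows, each a list of 2 entries, a list of its own where there are three numbers: the shift along the world's x, y, z in m, then the turn about the world's z in rad. A call has exactly 8 rows; each row shifts and turns the commanded pose from where the row before left it; what a row does not reach is not made up. A row lasts 1/10 s, in which the tool goes at most 50 mm and 8.59 degrees, less where a joint would pass 70% of its speed; a pose out of reach is approached as far as the arm can. A call is refused whole if a number of a shift passes 0.05 or a number of a turn 0.15, either way. A call with a gripper value outside its range is refused whole. "claw" is the opening, from 0 (shut) to 1 (fully open), set as the call begins (left out, the last holds). The fingers move at their own pace and stop on an object; "newtons" is the grip in N (left out, the last holds). Time passes only in rows, so rows that do not move let the fingers close, or fill a call up. It gives the time, the measured TCP pose, the force, the opening and the grip force at its end, in the units of the state.
- ctrl.sense(): the state, without advancing time (a new reading comes with each control period).
- imaging.get_image(name): name is "scene" or "top"; returns the picture (400x640x3 uint8, blue, green, red); there is no depth.
- imaging.camera_params(name): a dict with "fx", "fy", "cx", "cy" (pixels), "origin" and "orientation" of the camera in the world. Camera axes: x right, y up, looking along -z (the intrinsics and any distortion apply to the point x, -y, -z); pixel columns grow to the right and rows downward; lengths in mm; the calibration is good to about 2 mm. A picture is of the moment at which its call begins. camera_params takes no time and is no camera call.
- ticket.job_done(): hands the job in; it is judged then, once.
Trained networks look in the newest picture that a camera, given by its name, has taken for a name from the list of things; names that differ only in an ending like _2 or _b are one class to them, and where a whole thing is asked for, a point or a joint stands for the part that bears it (a point fixed in the world has none). Each returns a list of dicts, best first, with "p" (0 to 1); they miss things now and then, are a little off and sometimes report something else, mostly with a low value. They report only what shows in the picture. A call takes as long as a camera call. They do not tell look-alikes from the thing itself.
- trace(target, camera): "pixels" (400x640 bool, what is visible of it) and "rect" ([left, top, right, bottom] as shares, 0 to 1, of the picture: columns of its width, rows of its height, round what is visible of it).
- spot_point(target, camera): "xy" ([column, row] as shares, 0 to 1, of the picture: columns of its width, rows of its height: a listed point, or the origin of a listed thing).
The state is a dict: "time": time; "qpos": joint angles; "qd": joint speeds; "effort": joint torques, N m; "position": TCP position; "ee_rot": TCP orientation; "wrist_force": force on the tool from outside, world axes, zero at the start; "moment": the same for the moment, N m; "grip_width": opening from 0.0 (shut) to 1.0 (fully open); "finger_force": force on a finger pad.
Only numpy, scipy, OpenCV 4.12 (cv2) and the standard library are available. Lean on these libraries where they do the work, as an engineer would, in place of code of your own. Each camera call takes 0.05 s, during which the arm holds its last target. There are 200 camera calls.

## Working session

There is one attempt and no reset: what is moved stays moved. The work goes in short steps, Python scripts to look and compute and a tool call to move; the robot and the scene stay as the last step left them, time stands still between calls to the robot, and variables do not carry over. Pictures are saved under pics/ and viewed, at most 10 in all, crops included, and the job is handed in when it is done.

Besides the shell and the picture viewer there is one more tool, called after "Request:" as name([rows], argument=value, ...), one row to a line, values as JSON. move_arm: Moves the arm, as the interface text tells. Its arguments: {"type":"object","properties":{"rows":{"type":"array","items":{"type":"array"}},"claw":{"type":"number"},"newtons":{"type":"number"}},"required":["rows"]}

```bash
mkdir -p pics; cat > h.py <<'E'
import numpy as np, cv2
from workcell import ctrl, imaging, ticket, trace, spot_point
def P(c):
    d=imaging.camera_params(c); return d
def ray(c,xy):
    d=P(c); u,v=xy[0]*640,xy[1]*400
    k=np.array([(u-d['cx'])/d['fx'],-(v-d['cy'])/d['fy'],-1.])
    r=np.array(d['orientation'])@k; return np.array(d['origin'],float),r/np.linalg.norm(r)
def atz(c,xy,z):
    o,r=ray(c,xy); return o+r*(z-o[2])/r[2]
def tri(xa,xb):
    o1,r1=ray('scene',xa);o2,r2=ray('top',xb)
    t=np.linalg.lstsq(np.c_[r1,-r2],o2-o1,rcond=None)[0]
    a,b=o1+r1*t[0],o2+r2*t[1]; return (a+b)/2,np.linalg.norm(a-b)
def proj(c,p):
    d=P(c); q=np.array(d['orientation']).T@(np.array(p)-d['origin'])
    return np.array([d['cx']+d['fx']*q[0]/-q[2], d['cy']-d['fy']*q[1]/-q[2]])
E
cat > a.py <<'E'
from h import *
np.set_printoptions(precision=1,suppress=True)
for c in('scene','top'):
    cv2.imwrite(f'pics/{c}0.png',imaging.get_image(c)); print(c,P(c))
for n in 'pin pin_end tray clip_center clip_arch wedge_grip wedge_tip wedge_crotch stand_mouth spanner bearing_mid bush_mid filter_mid carton_a_mid carton_b_mid oil_mid'.split():
    r={}
    for c in('scene','top'):
        r[c]=spot_point(n,c)[:3]
        print(n,c,[(np.array(d['xy'])*[640,400],round(d['p'],2)) for d in r[c]])
    if r['scene'] and r['top']: print('   ',*tri(r['scene'][0]['xy'],r['top'][0]['xy']))
E
python3 a.py; python3 -c "
from h import *;print(ctrl.sense())"
```

```text
scene {'fx': 494.4915110613534, 'fy': 494.4915110613534, 'cx': 332.81315750716067, 'cy': 204.9478544082817, 'origin': array([1009.6, -388.2, 1098.7]), 'orientation': array([[ 0.7, -0.6,  0.4],
       [ 0.7,  0.6, -0.4],
       [-0. ,  0.6,  0.8]])}
top {'fx': 418.40496449154455, 'fy': 418.40496449154455, 'cx': 321.00534548538093, 'cy': 200.56984784245796, 'origin': array([ 487.8,  113.3, 1020.5]), 'orientation': array([[ 0. ,  1. , -0.1],
       [-1. ,  0. ,  0. ],
       [ 0. ,  0.1,  1. ]])}
pin scene [(array([237.5, 261.9]), 0.91)]
pin top [(array([430.8, 233.5]), 0.56)]
    [ 494.1 -169.5   88.7] 11.39016263628886
pin_end scene [(array([246.3, 276.9]), 0.93)]
pin_end top [(array([438.6, 218.7]), 0.7)]
    [ 531.8 -183.2   87.1] 0.6464827084827266
tray scene [(array([255.7, 292.5]), 0.59)]
tray top [(array([426.1, 213.2]), 0.59)]
    [ 546.3 -177.4   14.8] 3.963111067450643
clip_center scene [(array([246.6, 271.1]), 0.4), (array([363.9, 309.7]), 0.4)]
clip_center top [(array([435.3, 225.8]), 0.63)]
    [ 517.6 -174.7   84. ] 6.137645489283186
clip_arch scene [(array([245.5, 272.6]
[... 2100 characters left out ...]
-2.04182144e-05,  7.94588022e-04, -1.04058035e-03,  4.43156388e-04,
       -7.70549085e-04, -1.44214427e-03,  2.52527866e-04]), 'effort': array([-1.00587848e-03, -8.82988429e+01,  1.23442512e+00, -2.36381453e+01,
        1.71543594e-02,  1.86740879e-03,  8.64531444e-06]), 'position': array([180.22951429, 545.98090128, 231.24177513]), 'ee_rot': array([[-9.49575147e-01,  3.13539535e-01, -2.95638093e-05],
       [ 3.13539535e-01,  9.49575129e-01, -1.88405239e-04],
       [-3.09994330e-05, -1.88174356e-04, -9.99999982e-01]]), 'wrist_force': array([1.15739832, 0.67673804, 0.16462679]), 'moment': array([-0.04534698, -0.03970146, -0.04131145]), 'finger_force': 0.0, 'grip_width': 0.9999566644107004}
```

```bash
python3 - <<'E'
import cv2,numpy as np
s=cv2.imread('pics/scene0.png');t=cv2.imread('pics/top0.png')
cv2.imwrite('pics/v1.png',cv2.resize(s[110:385,180:480],None,fx=2.18,fy=2.18,interpolation=2))
cv2.imwrite('pics/v2.png',cv2.resize(t[90:330,180:480],None,fx=2.5,fy=2.5,interpolation=2))
E
```

```text
(no output)
```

View pics/v1.png

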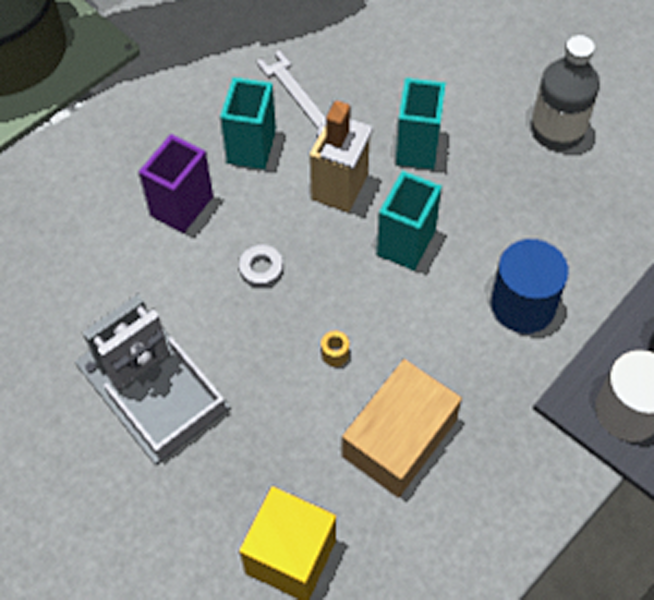

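View pics/v2.png

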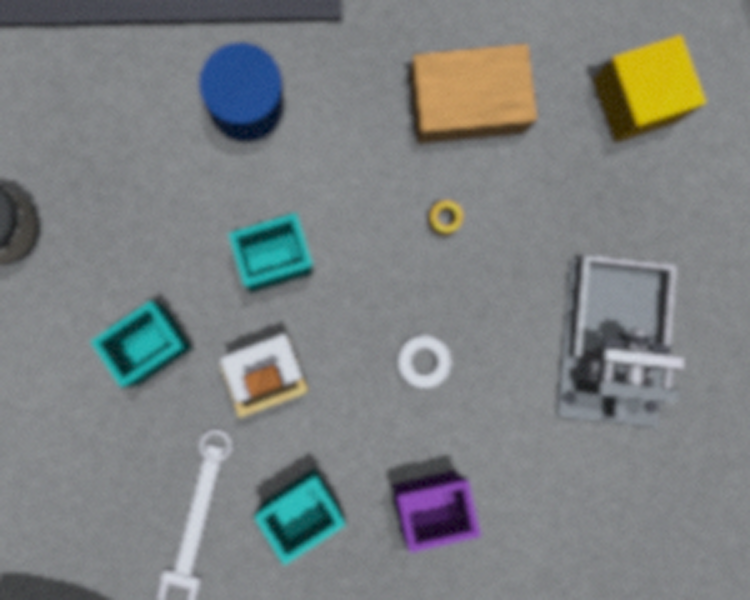

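```bash
python3 - <<'E'
from h import *
s=cv2.imread('pics/scene0.png');t=cv2.imread('pics/top0.png')
def cr(im,x,y,w,h,f):return cv2.resize(im[y:y+h,x:x+w],None,fx=f,fy=f,interpolation=cv2.INTER_CUBIC)
a=np.hstack([cr(s,212,235,80,60,5),cr(t,398,188,80,60,5)])
b=np.hstack([cr(s,304,146,80,60,5),cr(t,250,212,80,60,5)])
cv2.imwrite('pics/v3.png',np.vstack([a,b]))
E
```

```text
(no output)
```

View pics/v3.png

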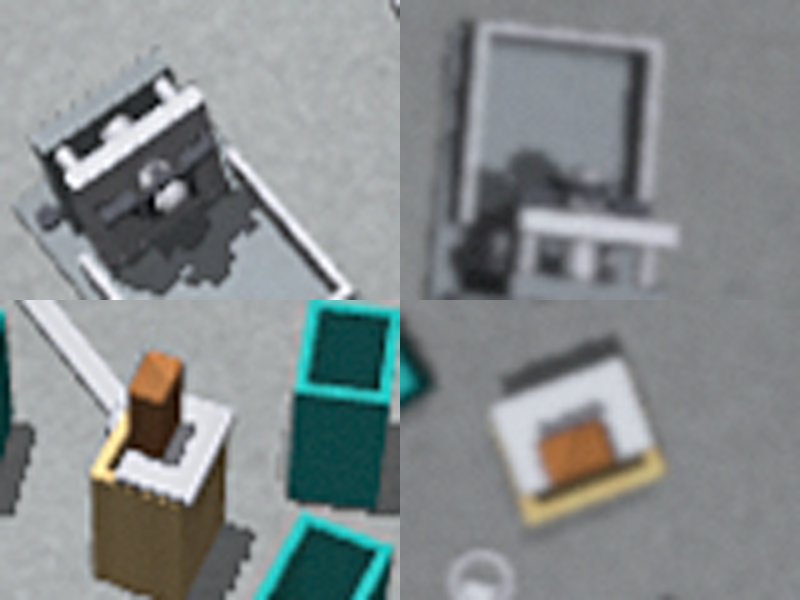

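```bash
python3 - <<'E'
from h import *
np.set_printoptions(precision=1,suppress=True)
def S(c,px,py,ox,oy,X,Y,z,n):
    u,v=X+(px-ox)/5,Y+(py-oy)/5
    p=atz(c,((u)/640,(v)/400),z); print(n,c,p[:2]); return p[:2]
s1=lambda x,y,z,n:S('scene',x,y,0,0,212,235,z,n)
t1=lambda x,y,z,n:S('top',x,y,400,0,398,188,z,n)
s2=lambda x,y,z,n:S('scene',x,y,0,300,304,146,z,n)
t2=lambda x,y,z,n:S('top',x,y,400,300,250,212,z,n)
def ang(a,b):d=b-a;print('   len',np.linalg.norm(d),'ang',np.arctan2(d[1],d[0]),'mid',(a+b)/2)
ang(t1(680,226,106,'plate R'),t1(520,209,106,'plate L'))
ang(t1(678,247,106,'plateback R'),t1(520,230,106,'plateback L'))
ang(s1(72,190,106,'plateL front'),s1(212,104,106,'R'))
ang(t1(662,42,36,'rim R'),t1(478,22,36,'rim L'))
ang(t1(662,42,36,'rim R'),t1(654,200,36,'rim Rr'))
# stand rim corners z=94; flange top z=100
ang(t2(665,465,94,'st backR'),t2(525,523,94,'st backL'))
ang(t2(625,350,100,'fl frR'),t2(490,405,100,'fl frL'))
ang(s2(92,475,94,'a'),s2(130,400,94,'b'))
ang(s2(192,503,100,'fl frR'),s2(234,408,100,'fl frL'))
# handle top z=94+31+25=150
for q in ((538,445),(598,422),(612,465),(550,490)): t2(*q,150,'hd')
for q in ((128,390),(148,350),(186,358),(172,402)): s2(*q,150,'hd')
for n,z in(('pin_end',80),('clip_center',80),('clip_arch',91.4),('tray',8),('pin',80),('wedge_grip',125)):
  for c in('scene','top'): 
    r=spot_point(n,c); 
    if r: print(n,c,atz(c,r[0]['xy'],z)[:2])
E
```

```text
plate R top [ 499.4 -211.6]
plate L top [ 505.5 -140.5]
   len 71.4191136542605 ang 1.485021246536268 mid [ 502.4 -176.1]
plateback R top [ 490.1 -210.7]
plateback L top [ 496.3 -140.5]
   len 70.47382900506766 ang 1.4834462435501428 mid [ 493.2 -175.6]
plateL front scene [ 502.4 -211.6]
R scene [ 513.8 -140.4]
   len 72.18354976818719 ang 1.411703396438932 mid [ 508.1 -176. ]
rim R top [ 587.8 -228.5]
rim L top [ 595.5 -139.9]
   len 89.007518581192 ang 1.4848377140122853 mid [ 591.6 -184.2]
rim R top [ 587.8 -228.5]
rim Rr top [ 512.3 -224.1]
   len 75.61269039626798 ang 3.0832510447391264 mid [ 550.1 -226.3]
st backR top [467.3 120.4]
st backL top [440.9 181.1]
   len 66.18359688304874 ang 1.9804849324985867 mid [454.1 150.8]
fl frR top [517.3 139. ]
fl frL top [492.1 197.4]
   len 63.526798625220614 ang 1.9782875933206154 mid [504.7 168.2]
a scene [467.8 121.2]
b scene [447.6 168.8]
   len 51.653107234002434 ang 1.9715835660342191 mid [457.7 145. ]
fl frR scene [518.8 140.9]
fl frL scene [492.6 199. ]
   len 63.80854460396738 ang 1.9949625748351196 mid [505.7 170. ]
hd top [475.8 172.6]
hd top [485.7 148.1]
hd top [468.1 141.9]
hd top [457.4 167.1]
hd scene [473.9 141.4]
hd scene [463.2 166.2]
hd scene [480.1 175.7]
hd scene [494.4 151.2]
pin_end scene [ 528.7 -181.6]
pin_end top [ 531.9 -185.8]
clip_center scene [ 518.1 -171.8]
clip_center top [ 515.6 -178.2]
clip_arch scene [ 524.7 -178.3]
clip_arch top [ 513.7 -177.3]
tray scene [ 541.9 -177.4]
tray top [ 548.1 -177.9]
pin scene [ 485.1 -171.4]
pin top [ 498.1 -167.7]
wedge_grip scene [473.5 158.2]
wedge_grip top [469.7 152.3]
```

Request:
move_arm([
  [[0.02,-0.03,0],0.05],
  [[0.03,-0.04,0],0.08],
  [[0.035,-0.045,0],0.08],
  [[0.035,-0.045,0],0.08],
  [[0.035,-0.045,0],0.08],
  [[0.035,-0.045,0],0.08],
  [[0.035,-0.045,0],0.08],
  [[0.03,-0.04,-0.01],0.08],
], claw=1)

```text
time: 3.1
position: [414.5, 237.9, 222.2]
ee_rot: [[-0.957, -0.29, 0.002], [-0.29, 0.957, 0.001], [-0.002, 0.0, -1.0]]
wrist_force: [0.9, 1.0, -0.5]
grip_width: 1.0
finger_force: 0.0
```

Request:
move_arm([
  [[0.02,-0.03,-0.01],0.06],
  [[0.015,-0.015,-0.01],0.04],
  [[0.005,-0.007,-0.01],0.018],
  [[0,0,0],0],
  [[0,0,0],0],
  [[0,0,0],0],
  [[0,0,0],0],
  [[0,0,0],0],
])

```text
time: 3.9
position: [452.9, 188.0, 191.8]
ee_rot: [[-0.917, -0.399, 0.001], [-0.399, 0.917, 0.0], [-0.001, -0.0, -1.0]]
wrist_force: [-0.1, -0.4, 0.3]
grip_width: 1.004
finger_force: 0.0
```

Request:
move_arm([
  [[0.011,-0.014,0],0],
  [[0.011,-0.015,0],0],
  [[0,0,-0.01],0],
  [[0,0,-0.02],0],
  [[0,0,-0.02],0],
  [[0,0,-0.02],0],
  [[0,0,-0.01],0],
  [[0,0,0],0],
])

```text
time: 4.7
position: [474.4, 158.8, 110.6]
ee_rot: [[-0.917, -0.398, -0.002], [-0.398, 0.917, -0.001], [0.002, 0.0, -1.0]]
wrist_force: [0.3, 0.5, -0.1]
grip_width: 0.999
finger_force: 0.0
```

```bash
python3 - <<'E'
from h import *
s=imaging.get_image('scene');t=imaging.get_image('top');st=ctrl.sense()
print(st['position'],st['wrist_force'])
def cr(im,x,y,w,h,f):return cv2.resize(im[y:y+h,x:x+w],None,fx=f,fy=f,interpolation=cv2.INTER_CUBIC)
cv2.imwrite('pics/v4.png',np.hstack([cr(s,294,130,80,80,5),cr(t,250,202,80,80,5)]))
E
```

```text
[475.1571476  158.7696312  111.94267677] [1.16674973 0.52296018 0.83210089]
```

View pics/v4.png

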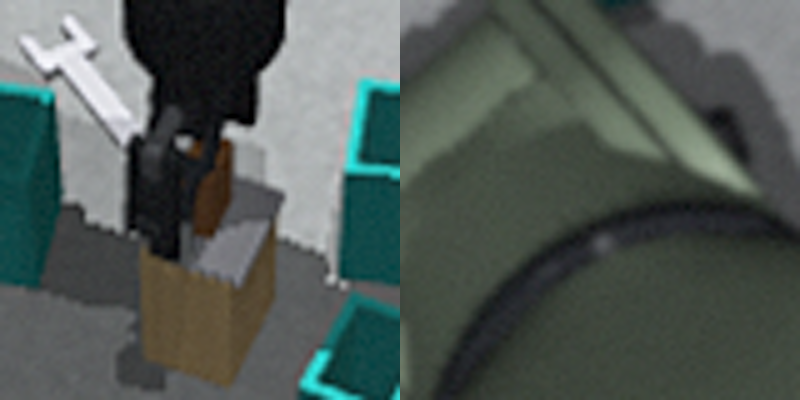

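The scene panel (left) shows the near finger at about (170,200) beside the wooden handle at (212,190), with the stand's front below it. The fingers straddle the handle clear of the flange, so I close.

Request:
move_arm([
  [[0,0,0],0],
  [[0,0,0],0],
  [[0,0,0],0],
  [[0,0,0],0],
  [[0,0,0],0],
  [[0,0,0],0],
  [[0,0,0],0],
  [[0,0,0],0],
], claw=0, newtons=70)

```text
time: 5.6
position: [475.2, 158.4, 111.8]
ee_rot: [[-0.918, -0.398, 0.001], [-0.398, 0.918, -0.0], [-0.0, -0.0, -1.0]]
wrist_force: [-1.5, -1.5, 8.9]
grip_width: 0.345
finger_force: 68.8
```

Request:
move_arm([
  [[0,0,0],0],
  [[0,0,0],0],
  [[0,0,0],0],
  [[0,0,0],0],
  [[0,0,0.002],0],
  [[0,0,0.003],0],
  [[0,0,0.005],0],
  [[0,0,0],0],
])

```text
time: 6.4
position: [475.3, 158.5, 122.1]
ee_rot: [[-0.917, -0.398, 0.001], [-0.398, 0.917, 0.0], [-0.001, -0.0, -1.0]]
wrist_force: [-0.8, -0.5, -2.2]
grip_width: 0.345
finger_force: 69.2
```

Request:
move_arm([
  [[0,0,0.005],0],
  [[0,0,0.015],0],
  [[0,0,0.02],0],
  [[0,0,0.025],0],
  [[0,0,0.025],0],
  [[0,0,0.015],0],
  [[0.0,-0.005,0.005],0],
  [[0.003,-0.015,0.005],-0.02],
])

```text
time: 7.2
position: [477.7, 138.9, 236.6]
ee_rot: [[-0.925, -0.381, -0.0], [-0.381, 0.925, 0.0], [0.0, 0.0, -1.0]]
wrist_force: [0.4, -0.9, -3.0]
grip_width: 0.345
finger_force: 69.3
```

Request:
move_arm([
  [[0.006,-0.03,0],-0.05],
  [[0.007,-0.045,0],-0.06],
  [[0.008,-0.045,0],-0.06],
  [[0.008,-0.045,0],-0.06],
  [[0.008,-0.045,0],-0.06],
  [[0.008,-0.045,0],-0.06],
  [[0.006,-0.035,0],-0.06],
  [[0.004,-0.02,0],-0.05],
])

```text
time: 8.0
position: [532.4, -175.2, 235.6]
ee_rot: [[-0.997, 0.076, -0.001], [0.076, 0.997, -0.001], [0.001, -0.001, -1.0]]
wrist_force: [1.0, 1.6, -2.7]
grip_width: 0.345
finger_force: 69.5
```

Request:
move_arm([
  [[0.002,-0.007,0],-0.014],
  [[0,0,0],0],
  [[0,0,0],0],
  [[0,0,0],0],
  [[0,0,0],0],
  [[0,0,0],0],
  [[0,0,0],0],
  [[0,0,0],0],
])

```text
time: 8.8
position: [535.1, -178.4, 236.5]
ee_rot: [[-0.996, 0.085, -0.0], [0.085, 0.996, -0.0], [0.0, -0.0, -1.0]]
wrist_force: [-0.2, -0.5, -2.3]
grip_width: 0.345
finger_force: 69.5
```

```bash
python3 - <<'E'
from h import *
s=imaging.get_image('scene');t=imaging.get_image('top');st=ctrl.sense()
cv2.imwrite('pics/s5.png',s);cv2.imwrite('pics/t5.png',t)
print(st['position'],st['wrist_force'],np.arctan2(st['ee_rot'][1,1],st['ee_rot'][0,1]))
for n in('wedge_tip','wedge_crotch','pin_end','clip_arch','clip_center','pin'):
  for c in('scene','top'):
    print(n,c,[(np.array(d['xy'])*[640,400],round(d['p'],2)) for d in spot_point(n,c)[:2]])
def cr(im,x,y,w,h,f):return cv2.resize(im[y:y+h,x:x+w],None,fx=f,fy=f,interpolation=cv2.INTER_CUBIC)
cv2.imwrite('pics/v5.png',np.hstack([cr(s,200,195,80,110,5),cr(t,395,168,80,110,5)]))
E
```

```text
[ 535.11109573 -178.50070203  236.47076263] [ 0.68593449  0.58168205 -2.04216208] 1.4861097055230639
wedge_tip scene [(array([245.312, 269.32 ]), 0.86)]
wedge_tip top [(array([442.304, 223.6  ]), 0.81)]
wedge_crotch scene [(array([240.576, 249.6  ]), 0.98)]
wedge_crotch top [(array([452.032, 219.2  ]), 0.48)]
pin_end scene [(array([247.872, 276.   ]), 0.59)]
pin_end top [(array([436.992, 218.52 ]), 0.64)]
clip_arch scene [(array([247.424, 270.68 ]), 0.6)]
clip_arch top [(array([438.912, 225.   ]), 0.42)]
clip_center scene [(array([243.072, 273.4  ]), 0.54)]
clip_center top [(array([440.384, 222.2  ]), 0.61)]
pin scene [(array([240.384, 266.   ]), 0.64), (array([332.608, 271.72 ]), 0.29)]
pin top [(array([431.808, 234.52 ]), 0.79)]
```

View pics/v5.png

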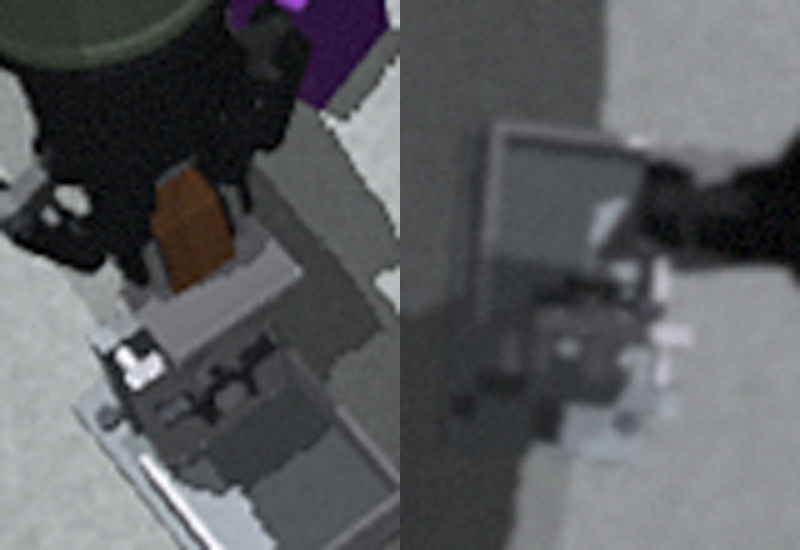

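```bash
python3 - <<'E'
from h import *
np.set_printoptions(precision=1,suppress=True)
a=-0.084; X=np.array([np.cos(a),np.sin(a)]);Y=np.array([-X[1],X[0]])
T=np.array([535.1,-178.5])
def f(n,u,v,z,c='scene'):
    p=atz(c,(u/640,v/400),z)[:2]; print(n,p,'rel TCP bx,by',(p-T)@X,(p-T)@Y)
s=lambda n,x,y,z:f(n,200+x/5,195+y/5,z)
s('flange L fr',175,357,224.7); s('flange R fr',302,270,224.7)
s0=lambda n,x,y,z:f(n,212+x/5,235+y/5,z)
s0('plate L',72,190,106);s0('plate R',212,104,106);s0('plate backL',65,178,106);s0('plate backR',200,86,106)
s0('pin end',173,196,80)
t0=lambda n,x,y,z:f(n,398+(x-400)/5,188+y/5,z,'top')
t0('plate L',520,209,106);t0('plate R',680,226,106)
E
```

```text
flange L fr [ 563.8 -211.9] rel TCP bx,by 31.436343290521897 -30.913192950152187
flange R fr [ 569.9 -151.6] rel TCP bx,by 32.454649612162335 29.754525922079992
plate L [ 502.4 -211.6] rel TCP bx,by -29.836387899182803 -35.76444849729549
plate R [ 513.8 -140.4] rel TCP bx,by -24.42100648306378 36.21567724067687
plate backL [ 495.5 -210.1] rel TCP bx,by -36.76738584938069 -34.83811775456533
plate backR [ 502.9 -138.2] rel TCP bx,by -35.478027163291266 37.45030818597141
pin end [ 524.1 -176.8] rel TCP bx,by -11.122592848272868 0.7919527498903394
plate L [ 505.5 -140.5] rel TCP bx,by -32.70240593631546 35.397424271969186
plate R [ 499.4 -211.6] rel TCP bx,by -32.829180528475966 -36.021576864723855
```

Request:
move_arm([
  [[0,0.0005,-0.005],0],
  [[0,0,-0.01],0],
  [[0,0,-0.01],0],
  [[0,0,-0.008],0],
  [[-0.002,0.0002,0],0],
  [[-0.003,0.0002,0],0],
  [[-0.003,0.0003,0],0],
  [[-0.002,0.0001,0],0],
])

```text
time: 10.3
position: [524.9, -177.3, 203.8]
ee_rot: [[-0.996, 0.085, 0.0], [0.085, 0.996, -0.0], [-0.001, -0.0, -1.0]]
wrist_force: [-0.6, -0.5, -2.2]
grip_width: 0.342
finger_force: 69.5
```

Request:
move_arm([
  [[-0.001,0.0001,0],0],
  [[0,0,0],0],
  [[0,0,0],0],
  [[0,0,0],0],
  [[0,0,0],0],
  [[0,0,0],0],
  [[0,0,0],0],
  [[0,0,0],0],
])

```text
time: 11.1
position: [524.1, -177.2, 203.5]
ee_rot: [[-0.996, 0.085, 0.0], [0.085, 0.996, -0.0], [-0.0, -0.0, -1.0]]
wrist_force: [-0.1, 0.3, -2.9]
grip_width: 0.343
finger_force: 69.5
```

Request:
move_arm([
  [[-0.0005,0,0],0],
  [[-0.0005,0.0001,0],0],
  [[-0.0005,0,0],0],
  [[-0.0005,0.0001,0],0],
  [[0,0,0],0],
  [[0,0,0],0],
  [[0,0,0],0],
  [[0,0,0],0],
])

```text
time: 11.9
position: [522.1, -177.0, 203.5]
ee_rot: [[-0.996, 0.085, 0.0], [0.085, 0.996, -0.0], [-0.0, -0.0, -1.0]]
wrist_force: [-0.8, 0.2, -1.7]
grip_width: 0.338
finger_force: 69.5
```

```bash
python3 - <<'E'
from h import *
s=imaging.get_image('scene');cv2.imwrite('pics/v6.png',cv2.resize(s[225:305,205:285],None,fx=7,fy=7,interpolation=cv2.INTER_CUBIC))
E
```

```text
(no output)
```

View pics/v6.png

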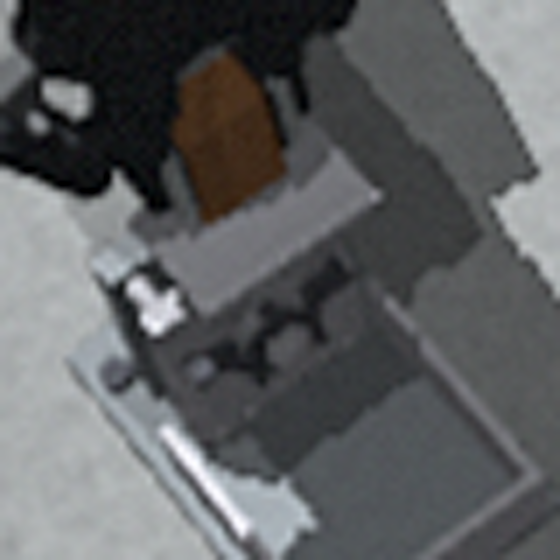

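Request:
move_arm([
  [[-0.0005,0,0],0],
  [[-0.0005,0.0001,0],0],
  [[-0.0005,0,0],0],
  [[-0.0005,0.0001,0],0],
  [[0,0,0],0],
  [[0,0,0],0],
  [[0,0,0],0],
  [[0,0,0],0],
])

```text
time: 12.75
position: [520.1, -176.8, 203.4]
ee_rot: [[-0.996, 0.085, -0.0], [0.085, 0.996, -0.0], [-0.0, -0.0, -1.0]]
wrist_force: [1.0, 0.4, -1.7]
grip_width: 0.343
finger_force: 69.5
```

Request:
move_arm([
  [[-0.0005,0,0],0],
  [[-0.0005,0.0001,0],0],
  [[-0.0005,0,0],0],
  [[0,0,0],0],
  [[0,0,0],0],
  [[0,0,0],0],
  [[0,0,0],0],
  [[0,0,0],0],
])

```text
time: 13.55
position: [518.6, -176.6, 203.5]
ee_rot: [[-0.996, 0.085, -0.0], [0.085, 0.996, -0.0], [0.0, -0.0, -1.0]]
wrist_force: [-0.1, -0.6, -2.4]
grip_width: 0.341
finger_force: 69.5
```

Request:
move_arm([
  [[-0.0005,0,0],0],
  [[-0.0005,0.0001,0],0],
  [[-0.0005,0,0],0],
  [[0,0,0],0],
  [[0,0,0],0],
  [[0,0,0],0],
  [[0,0,0],0],
  [[0,0,0],0],
])

```text
time: 14.35
position: [517.1, -176.5, 203.5]
ee_rot: [[-0.996, 0.085, -0.0], [0.085, 0.996, -0.0], [0.0, -0.0, -1.0]]
wrist_force: [1.4, 0.3, -2.5]
grip_width: 0.338
finger_force: 69.5
```

Request:
move_arm([
  [[-0.0005,0,0],0],
  [[-0.0005,0.0001,0],0],
  [[0,0,0],0],
  [[0,0,0],0],
  [[0,0,0],0],
  [[0,0,0],0],
  [[0,0,0],0],
  [[0,0,0],0],
])

```text
time: 15.15
position: [516.1, -176.5, 203.5]
ee_rot: [[-0.996, 0.085, -0.0], [0.085, 0.996, -0.0], [0.0, -0.0, -1.0]]
wrist_force: [-1.1, 1.0, -2.0]
grip_width: 0.345
finger_force: 69.5
```

Request:
move_arm([
  [[-0.0005,0,0],0],
  [[-0.0005,0.0001,0],0],
  [[0,0,0],0],
  [[0,0,0],0],
  [[0,0,0],0],
  [[0,0,0],0],
  [[0,0,0],0],
  [[0,0,0],0],
])

```text
time: 15.95
position: [515.1, -176.4, 203.5]
ee_rot: [[-0.996, 0.085, -0.0], [0.085, 0.996, -0.0], [-0.0, -0.0, -1.0]]
wrist_force: [0.8, -0.1, -1.5]
grip_width: 0.345
finger_force: 69.5
```

Request:
move_arm([
  [[-0.0005,0,0],0],
  [[-0.0005,0.0001,0],0],
  [[0,0,0],0],
  [[0,0,0],0],
  [[0,0,0],0],
  [[0,0,0],0],
  [[0,0,0],0],
  [[0,0,0],0],
])

```text
time: 16.75
position: [514.2, -176.3, 203.5]
ee_rot: [[-0.996, 0.085, 0.0], [0.085, 0.996, -0.0], [-0.0, -0.0, -1.0]]
wrist_force: [2.4, -1.1, -1.9]
grip_width: 0.342
finger_force: 69.4
```

Request:
move_arm([
  [[-0.0005,0,0],0],
  [[0,0,0],0],
  [[0,0,0],0],
  [[0,0,0],0],
  [[0,0,0],0],
  [[0,0,0],0],
  [[0,0,0],0],
  [[0,0,0],0],
])

```text
time: 17.55
position: [513.7, -176.2, 203.5]
ee_rot: [[-0.996, 0.085, 0.0], [0.085, 0.996, -0.0], [-0.0, -0.0, -1.0]]
wrist_force: [5.3, -0.9, -0.5]
grip_width: 0.343
finger_force: 69.5
```

```bash
python3 - <<'E'
from h import *
for i in range(4):
    imaging.get_image('top'); s=ctrl.sense(); print(s['position'].round(2),s['wrist_force'].round(1),s['moment'].round(2))
E
```

```text
[ 513.73 -176.25  203.54] [5.3 0.3 1. ] [-0.19 -1.63  0.12]
[ 513.72 -176.26  203.51] [ 4.8 -0.2 -0.3] [-0.26 -1.63  0.07]
[ 513.69 -176.27  203.51] [ 6.1 -0.2 -0.1] [-0.19 -1.66  0.12]
[ 513.71 -176.26  203.52] [ 4.7 -0.5 -0.5] [-0.19 -1.61  0.09]
```

Request:
move_arm([
  [[0.0003,0,0],0],
  [[0,0,-0.001],0],
  [[0,0,-0.002],0],
  [[0,0,-0.002],0],
  [[0,0,-0.002],0],
  [[0,0,-0.002],0],
  [[0,0,-0.002],0],
  [[0,0,-0.001],0],
])

```text
time: 18.55
position: [513.9, -176.2, 191.3]
ee_rot: [[-0.996, 0.085, -0.0], [0.085, 0.996, -0.0], [0.0, -0.0, -1.0]]
wrist_force: [4.5, -0.0, -0.8]
grip_width: 0.345
finger_force: 69.5
```

Request:
move_arm([
  [[0.0001,0,-0.001],0],
  [[0,0,-0.001],0],
  [[0,0,-0.001],0],
  [[0,0,-0.001],0],
  [[0,0,-0.001],0],
  [[0,0,-0.001],0],
  [[0,0,0],0],
  [[0,0,0],0],
])

```text
time: 19.35
position: [513.9, -176.3, 185.3]
ee_rot: [[-0.996, 0.085, -0.0], [0.085, 0.996, -0.0], [0.0, -0.0, -1.0]]
wrist_force: [5.8, 0.1, -3.6]
grip_width: 0.341
finger_force: 69.3
```

Request:
move_arm([
  [[0.0003,0,0],0],
  [[0,0,-0.001],0],
  [[0,0,-0.001],0],
  [[0,0,-0.001],0],
  [[0,0,-0.001],0],
  [[0,0,-0.001],0],
  [[0,0,-0.001],0],
  [[0,0,0],0],
])

```text
time: 20.15
position: [514.2, -176.2, 179.3]
ee_rot: [[-0.996, 0.085, -0.0], [0.085, 0.996, -0.0], [0.0, -0.0, -1.0]]
wrist_force: [2.6, -0.8, -2.2]
grip_width: 0.34
finger_force: 69.5
```

Request:
move_arm([
  [[0,0,-0.001],0],
  [[0,0,-0.0015],0],
  [[0,0,-0.0015],0],
  [[0,0,-0.0015],0],
  [[0,0,-0.0015],0],
  [[0,0,-0.001],0],
  [[0,0,0],0],
  [[0,0,0],0],
])

```text
time: 20.95
position: [514.3, -176.3, 171.4]
ee_rot: [[-0.996, 0.085, -0.0], [0.085, 0.996, -0.0], [0.0, -0.0, -1.0]]
wrist_force: [3.5, -1.7, -1.3]
grip_width: 0.34
finger_force: 69.7
```

Request:
move_arm([
  [[0.0001,0,-0.001],0],
  [[0,0,-0.001],0],
  [[0,0,-0.001],0],
  [[0,0,-0.001],0],
  [[0,0,-0.001],0],
  [[0,0,-0.001],0],
  [[0,0,0],0],
  [[0,0,0],0],
])

```text
time: 21.75
position: [514.3, -176.2, 165.3]
ee_rot: [[-0.996, 0.085, -0.0], [0.085, 0.996, 0.0], [0.0, -0.0, -1.0]]
wrist_force: [4.7, 0.3, -1.4]
grip_width: 0.341
finger_force: 69.6
```

Request:
move_arm([
  [[0.0003,0,-0.001],0],
  [[0,0,-0.001],0],
  [[0,0,-0.001],0],
  [[0,0,-0.001],0],
  [[0,0,-0.001],0],
  [[0,0,-0.001],0],
  [[0,0,0],0],
  [[0,0,0],0],
])

```text
time: 22.55
position: [514.6, -176.2, 159.4]
ee_rot: [[-0.996, 0.085, -0.0], [0.085, 0.996, -0.0], [0.0, -0.0, -1.0]]
wrist_force: [1.7, -0.7, -2.5]
grip_width: 0.345
finger_force: 69.5
```

Request:
move_arm([
  [[0,0,-0.001],0],
  [[0,0,-0.001],0],
  [[0,0,-0.001],0],
  [[0,0,-0.001],0],
  [[0,0,0],0],
  [[0,0,0],0],
  [[0,0,0],0],
  [[0,0,0],0],
])

```text
time: 23.35
position: [514.7, -176.3, 155.5]
ee_rot: [[-0.996, 0.085, -0.0], [0.085, 0.996, -0.0], [0.0, -0.0, -1.0]]
wrist_force: [0.1, 0.8, -1.4]
grip_width: 0.345
finger_force: 69.6
```

```bash
python3 - <<'E'
from h import *
s=imaging.get_image('scene');t=imaging.get_image('top')
for i in range(2): 
    imaging.get_image('top'); q=ctrl.sense(); print(q['position'].round(2),q['wrist_force'].round(1),q['moment'].round(2))
def cr(im,x,y,w,h,f):
    m=cv2.resize(im[y:y+h,x:x+w],None,fx=f,fy=f,interpolation=cv2.INTER_CUBIC); return cv2.convertScaleAbs(m,alpha=1.7)
cv2.imwrite('pics/v7.png',np.hstack([cr(s,212,240,66,66,6),cr(t,400,180,66,66,6)]))
E
```

```text
[ 514.69 -176.26  155.48] [ 1.4 -0.3 -2.4] [ 0.03 -0.09 -0.04]
[ 514.67 -176.24  155.46] [ 1.1  0.8 -2. ] [ 0.06 -0.12 -0.02]
```

View pics/v7.png

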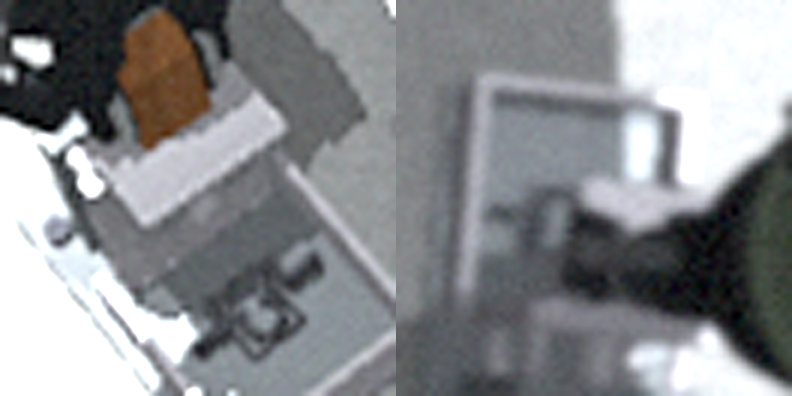

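Request:
move_arm([
  [[0.0005,0,0],0],
  [[0.0005,0,0.003],0],
  [[0.0005,0,0.008],0],
  [[0,0,0.012],0],
  [[0,0,0.015],0],
  [[0,0,0.015],0],
  [[0,0,0.015],0],
  [[0,0,0.014],0],
])

```text
time: 24.35
position: [516.2, -176.2, 238.9]
ee_rot: [[-0.996, 0.085, 0.001], [0.085, 0.996, -0.0], [-0.001, -0.0, -1.0]]
wrist_force: [-0.5, 0.3, -2.4]
grip_width: 0.343
finger_force: 69.5
```

Request:
move_arm([
  [[0.004,0.01,0.002],0.02],
  [[0,0.03,0.001],0.05],
  [[-0.006,0.045,0],0.06],
  [[-0.007,0.045,0],0.06],
  [[-0.007,0.045,0],0.06],
  [[-0.007,0.045,0],0.06],
  [[-0.007,0.045,0],0.06],
  [[-0.006,0.035,0],0.06],
])

```text
time: 25.15
position: [479.2, 127.2, 240.4]
ee_rot: [[-0.939, -0.344, -0.0], [-0.344, 0.939, 0.001], [-0.0, 0.001, -1.0]]
wrist_force: [1.8, -0.6, -1.8]
grip_width: 0.342
finger_force: 69.7
```

Request:
move_arm([
  [[-0.003,0.02,0],0.04],
  [[-0.001,0.01,0],0.02],
  [[0,0,0],0],
  [[0,0,0],0],
  [[0,0,0],0],
  [[0,0,0],0],
  [[0,0,0],0],
  [[0,0,0],0],
])

```text
time: 25.95
position: [476.3, 153.5, 240.5]
ee_rot: [[-0.919, -0.394, 0.0], [-0.394, 0.919, -0.0], [0.0, -0.0, -1.0]]
wrist_force: [1.5, -0.6, -2.0]
grip_width: 0.343
finger_force: 69.6
```

```bash
python3 - <<'E'
from h import *
q=ctrl.sense(); print(q['position'].round(2),q['wrist_force'].round(1),np.arctan2(q['ee_rot'][1,1],q['ee_rot'][0,1]))
s=imaging.get_image('scene');cv2.imwrite('pics/v8.png',np.hstack([cv2.resize(s[y:y+80,x:x+80],None,fx=5,fy=5,interpolation=cv2.INTER_CUBIC) for x,y in((215,235),(295,120))]))
E
```

```text
[476.27 153.45 240.47] [ 1.5 -0.6 -2. ] 1.9754915870058223
```

View pics/v8.png

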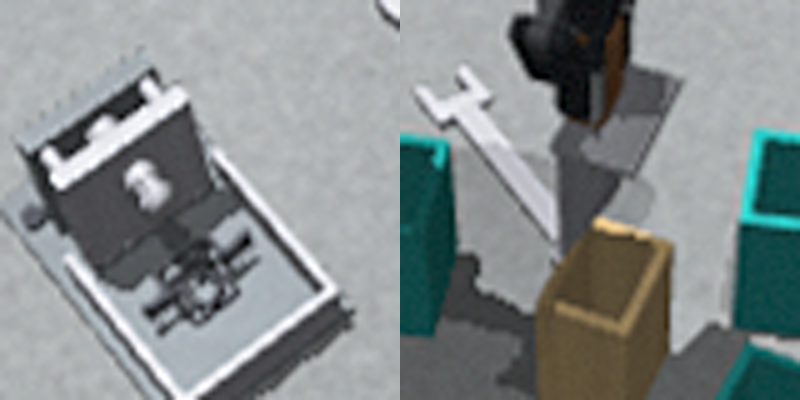

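Request:
move_arm([
  [[-0.001,0.005,0],0.006],
  [[0,0,-0.005],0],
  [[0,0,-0.01],0],
  [[0,0,-0.01],0],
  [[0,0,-0.01],0],
  [[0,0,-0.005],0],
  [[0,0,0],0],
  [[0,0,0],0],
])

```text
time: 26.8
position: [475.3, 158.8, 200.5]
ee_rot: [[-0.917, -0.4, 0.0], [-0.4, 0.917, -0.0], [-0.0, -0.0, -1.0]]
wrist_force: [0.1, 0.3, -2.0]
grip_width: 0.342
finger_force: 69.6
```

Request:
move_arm([
  [[0,0,-0.005],0],
  [[0,0,-0.01],0],
  [[0,0,-0.01],0],
  [[0,0,-0.01],0],
  [[0,0,-0.01],0],
  [[0,0,-0.005],0],
  [[0,0,0],0],
  [[0,0,0],0],
])

```text
time: 27.6
position: [475.3, 158.8, 150.6]
ee_rot: [[-0.917, -0.4, 0.0], [-0.4, 0.917, -0.0], [-0.0, -0.0, -1.0]]
wrist_force: [0.3, 0.4, -2.1]
grip_width: 0.346
finger_force: 69.6
```

No contact going in; I lower it most of the way, then settle it on the rim.

Request:
move_arm([
  [[0,-0.0002,-0.005],0],
  [[0,0,-0.01],0],
  [[0,0,-0.01],0],
  [[0,0,-0.006],0],
  [[0,0,-0.003],0],
  [[0,0,-0.002],0],
  [[0,0,0],0],
  [[0,0,0],0],
])

```text
time: 28.4
position: [475.3, 158.6, 114.7]
ee_rot: [[-0.917, -0.4, 0.0], [-0.4, 0.917, 0.0], [-0.0, -0.0, -1.0]]
wrist_force: [0.2, 1.2, -2.3]
grip_width: 0.342
finger_force: 69.6
```

Request:
move_arm([
  [[0,0,-0.001],0],
  [[0,0,-0.0005],0],
  [[0,0,-0.0005],0],
  [[0,0,-0.0004],0],
  [[0,0,0],0],
  [[0,0,0],0],
  [[0,0,0],0],
  [[0,0,0],0],
])

```text
time: 29.2
position: [475.2, 158.5, 112.1]
ee_rot: [[-0.917, -0.4, 0.0], [-0.4, 0.917, -0.0], [-0.0, -0.0, -1.0]]
wrist_force: [0.1, 0.2, -1.8]
grip_width: 0.345
finger_force: 69.6
```

Request:
move_arm([
  [[0,0,-0.0003],0],
  [[0,0,-0.0003],0],
  [[0,0,-0.0003],0],
  [[0,0,0],0],
  [[0,0,0],0],
  [[0,0,0],0],
  [[0,0,0],0],
  [[0,0,0],0],
])

```text
time: 30.0
position: [475.2, 158.6, 111.8]
ee_rot: [[-0.917, -0.4, 0.001], [-0.4, 0.917, -0.0], [-0.001, -0.0, -1.0]]
wrist_force: [-4.8, -0.9, 16.3]
grip_width: 0.34
finger_force: 72.1
```

Request:
move_arm([
  [[0,0,0.0004],0],
  [[0,0,0],0],
  [[0,0,0],0],
  [[0,0,0],0],
  [[0,0,0],0],
  [[0,0,0],0],
  [[0,0,0],0],
  [[0,0,0],0],
])

```text
time: 30.8
position: [475.2, 158.5, 111.9]
ee_rot: [[-0.917, -0.4, 0.0], [-0.4, 0.917, -0.0], [-0.0, -0.0, -1.0]]
wrist_force: [-2.9, -0.5, 8.6]
grip_width: 0.345
finger_force: 71.0
```

Request:
move_arm([
  [[0,0,0],0],
  [[0,0,0],0],
  [[0,0,0],0],
  [[0,0,0],0],
  [[0,0,0],0],
  [[0,0,0],0],
  [[0,0,0],0],
  [[0,0,0],0],
], claw=1)

```text
time: 31.6
position: [475.2, 158.5, 111.6]
ee_rot: [[-0.917, -0.4, 0.0], [-0.4, 0.917, -0.0], [0.0, -0.0, -1.0]]
wrist_force: [0.5, -0.2, 1.1]
grip_width: 0.999
finger_force: 0.0
```

Request:
move_arm([
  [[0,0,0.005],0],
  [[0,0,0.015],0],
  [[0,0,0.02],0],
  [[0,0,0.025],0],
  [[0,0,0.025],0],
  [[-0.01,0.01,0.02],0],
  [[-0.03,0.03,0.01],0],
  [[-0.03,0.03,0],0],
])

```text
time: 32.4
position: [404.8, 229.2, 233.0]
ee_rot: [[-0.917, -0.398, 0.002], [-0.398, 0.917, 0.001], [-0.002, 0.0, -1.0]]
wrist_force: [0.4, 2.2, -0.6]
grip_width: 1.002
finger_force: 0.0
```

Request:
move_arm([
  [[-0.03,0.04,0],0],
  [[-0.03,0.04,0],0],
  [[-0.03,0.04,0],0],
  [[-0.03,0.04,0],0],
  [[-0.02,0.03,0],0],
  [[0,0,0],0],
  [[0,0,0],0],
  [[0,0,0],0],
])

```text
time: 33.2
position: [265.9, 417.8, 231.7]
ee_rot: [[-0.917, -0.399, 0.0], [-0.399, 0.917, -0.001], [-0.0, -0.001, -1.0]]
wrist_force: [-0.9, -0.7, 0.0]
grip_width: 1.001
finger_force: 0.0
```

```bash
python3 - <<'E'
from h import *
s=imaging.get_image('scene');t=imaging.get_image('top')
a=cv2.imread('pics/scene0.png')
f=lambda im,x,y:cv2.resize(im[y:y+60,x:x+80],None,fx=5,fy=5,interpolation=cv2.INTER_CUBIC)
cv2.imwrite('pics/v9.png',np.vstack([np.hstack([f(s,304,146),f(t,250,212)]),np.hstack([f(s,215,245),f(a,304,146)])]))
E
```

```text
(no output)
```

View pics/v9.png

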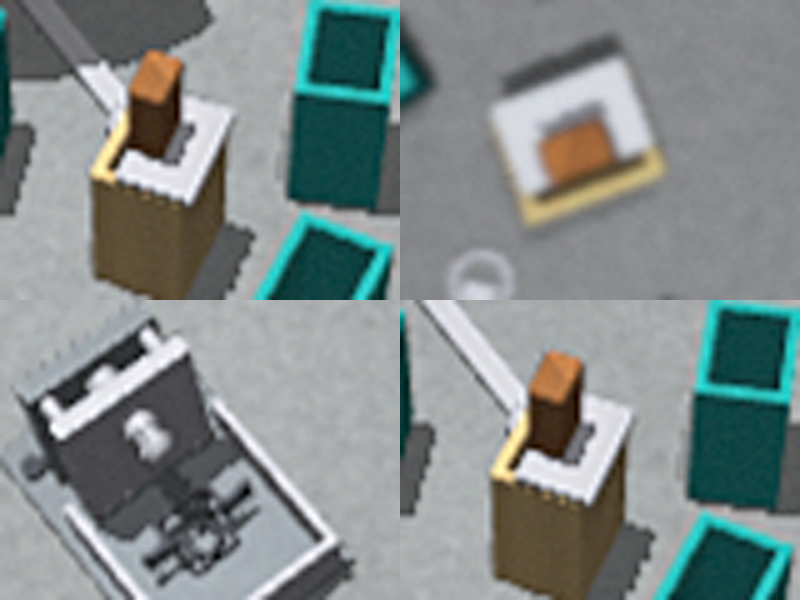

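The wedge stands in its stand exactly as at the start: the top-left panel matches the earlier view at bottom right, with the handle at (155,100). The clip lies in the tray at (205,535), and the pin is bare.

```bash
python3 -c "
from h import *;print(ticket.job_done())"
```

```text
the job is handed in; nothing more can be done
None
```

The clip is off the pin and in the tray, the wedge is back in its stand and released, no other goods were moved, and the job was handed in at about 33 s.

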